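# Index the cam lock and snap the fixture cover shut

## Robot

A 7-joint arm with a two-finger parallel gripper is mounted at the origin on a cart in front of the work surface, level with it; the furniture and walls round the work are solid. World frame = base frame: x ahead of the robot, y to its left, z up, the work surface at z = 0. Lengths are in m, angles in degrees, forces in N, time in s.
With the tool pointing down it reaches from about 0.4 to 0.9 m from the base axis. Payload 5.5 kg.
Tool frame: the origin (TCP) lies midway between the tips of the shut fingers; the grasp point (between the pads) lies 19 mm behind it; y points along the fingers, x is the direction in which the jaws open and shut, and the axes are right-handed (so a half turn about y gives the same grasp; the last joint's range is limited). The gripper opens to 85 mm and grips with 20 to 120 N. Pads are 22 mm wide; open, the fingers measure 114 mm over their backs; the gripper's body (76 mm by 85 mm) begins 54 mm behind the grasp point. The pads swing forward as they close: fully open they stand 13 mm farther back than shut.
Start: joints at [-59.404, 28.699, -24.465, 88.831, 12.651, 65.22, -12.049], TCP at [0.174, 0.626, 0.231] pointing down, gripper open.
Joint ranges: [-164.97, 164.97], [-17.58, 116.51], [-87.97, 89.64], [11.32, 138.91], [-80.73, 260.73], [10.89, 115.49], [-147.41, 147.41]. Speed limits (degrees/s): [147.25, 147.25, 180, 180, 180, 180, 180].

## Interface

Orientations are given as [roll, pitch, yaw] about the fixed x, y, z axes, in that order (R = Rz(yaw) Ry(pitch) Rx(roll)).
In Python, from plant import movep, servo_line, move_joints, gripper_to, dwell, inverse_kinematics, observe, capture, PlanningError, job_done gives the robot as it stands. Calls block until the motion is done:
- movep(position, orientation): joint-space move of the TCP to a pose.
- servo_line(position, max_speed=0.15, rot=None, stop_force=None): straight line of the TCP; rot=None keeps the orientation; max_speed is the mean speed in m/s. With stop_force (N) it stops when the force on the tool has changed by that much, and returns True; else False.
- move_joints(angles): joint-space move.
- gripper_to(opening, f_grip=None): finger opening in m; f_grip is the grip in N (None keeps the last); returns when the fingers have stopped.
- dwell(seconds).
- inverse_kinematics(position, orientation): joint angles nearest the present ones, or None.
- observe(): the state.
- capture(name): name is "scene" or "top"; returns a dict with "img" (420x560x3 uint8, blue, green, red), "mtx" (3x3 intrinsics, pixels), "R" (3x3) and "t" (3): a world point X has camera coordinates R X + t. Camera axes: x right, y down, z forward; pixel columns grow to the right and rows downward; lengths in m; the calibration is good to about 2 mm. A picture is of the moment at which its call begins. There is no depth.
A pose or a line that the arm cannot do raises PlanningError and nothing moves.
- job_done(): hands the job in, once; it reports no verdict.
The state is a dict: "time": time; "qpos": joint angles; "joint_vel": joint speeds; "joint_efforts": joint torques, N m; "tcp_pos": TCP position; "eef_rot": TCP orientation; "contact_force": force on the tool from outside, world axes, zero at the start; "torque": the same for the moment, N m; "finger_gap": finger opening in m.
Only numpy, scipy, OpenCV 4.12 (cv2) and the standard library are available. Lean on these libraries where they do the work, as an engineer would, in place of code of your own. Each camera call takes 0.05 s, during which the arm holds its last target. There are 200 camera calls.

## Task

Lock the tool handle into the clamping fixture: turn the knob on the sloping front slowly clockwise until you feel it drop into its hidden notch and leave it there, then press the hinged cover down until it snaps and stays shut by itself. The cover's tongue is blocked unless the knob is in the notch, so press it gently and never force it (40 N at the very most). Leave the handle in its nest and leave the mug, glue bottle, screwdriver and whisk head beside the fixture where they are.

Things in the scene. Friction and masses are not known exactly. Their poses are not given: they have to be found in the camera images.
- fixture: Grey clamping fixture fixed to the bench, 220 deep x 210 wide, deck 91 mm high. Origin: centre of its underside; z up, -x to its sloping front (turned towards the robot and its right), y along its width. Sloping front with aluminium face plate carries the knob; the cover behind it is hinged at the back. The glue bottle stands off its +y side, the mug off its -y side.
- knob_grip (a point): Grip point on the axis of the cam-lock knob, 33 mm out from the face plate. Frame as fixture (does not turn with the knob). The axis leans 30 degrees from vertical towards -x: outwards along it is (-0.5, 0, 0.866) in this frame; bring the tool in along it. Black knob, twelve equal flats 52 mm across, 14 to 50 mm above the plate, no mark of its angle; 68 mm flange, 9 mm high, under it.
- knob_foot (a point): Point where the knob's axis meets the face plate. The knob only turns, and stays where left. Clockwise: seen from outside, looking onto it. Its notch lies 0.9 to 2.4 rad (50 to 140 degrees) clockwise of the start, so it may need regrasping. About 1.5 rad past the notch is an end stop; if overrun, turn back and feel for the notch the other way.
- knob_axis (a point): Point on the knob's axis 100 mm out from the face plate. Feel of the knob: even drag of 0.07 N m; over the last 0.17 rad before the notch's centre it pulls forward more and more (torque falls to about -0.4 N m); at the centre it suddenly resists with about 0.5 N m, fading over the next 0.17 rad, after which it runs free again. Let go inside the notch it centres itself. The cover can shut with the knob within about 0.15 rad of it.
- cover_pad (a point): Centre of the top of the black rubber pad (30 x 44 mm, along x and y) on the front bar of the aluminium cover: press here. Frame fixed to the cover: x from front to hinge, y along the hinge, z out of its top. Shut, it is 104 mm above the bench. The hinge axis runs along y, 106 mm behind the pad (+x) and 7 mm below its surface. The cover is 186 mm wide and reaches 24 mm ahead of the pad's centre.
- cover (a joint): Opening angle of the cover, rad: 0 shut flat, 0.75 upper stop. A spring lifts it open (about 2 N at the pad). With the knob out of its notch the cover's tongue strikes a disc and the cover stops at about 0.10; with the knob in its notch it goes on to 0, where a ball detent snaps in over the last 0.07 rad (about 8 N at the pad) and holds it.
- handle_center (a point): Centre, half-way up, of the teal tool handle (170 x 31 x 23 mm, long axis its x) that lies in the fixture's nest under the cover; it needs no handling.
- mug: White mug, 81 mm wide, 97 mm high, standing at the -y side of the fixture; origin at the centre of its underside. A bystander.
- glue_bottle: White glue bottle with pointed cap, 42 mm diameter, 121 mm high, standing at the +y side of the fixture; origin at the centre of its underside. A bystander.
- screwdriver: Screwdriver, 201 mm long, 26 mm thick, lying at the +y side of the fixture; origin under its middle. A bystander.
- whisk_head: Whisk head, 144 mm long, lying in front of the fixture; origin under its middle. A bystander.

How it is judged:
By the outcome, as a careful person would: the job done as asked, in the order asked, and still so for the second after the job is handed in, with the robot touching nothing.
It also fails if it takes over 72 s, if anything falls off the work surface, if the arm or the gripper's body presses on something with over 40 N, if the wrist force passes 120 N, or if a joint passes its speed limit or range.

## Working session

There is one attempt and no reset: what is moved stays moved. The work goes in short steps, each a Python script; the robot and the scene stay as the last script left them, time stands still between calls to the robot, and variables do not carry over. Pictures are saved under pics/ and viewed, about 8 in all and at most 12, crops included, and the job is handed in when it is done.

```bash
ls; mkdir -p pics
python3 - <<'E'
from plant import *
import cv2,numpy as np,pickle
d={}
for n in("scene","top"):
    c=capture(n);d[n]=c;cv2.imwrite(f"pics/{n}0.png",c["img"]);print(n,c["mtx"],c["R"],c["t"])
pickle.dump(d,open("caps.pkl","wb"))
print(observe())
E
```

```text
pics
scene [[397.79094476   0.         275.89073895]
 [  0.         397.79094476 207.58123791]
 [  0.           0.           1.        ]] [[ 0.63045708 -0.7757233   0.02787891]
 [-0.32698219 -0.29798082 -0.89682221]
 [ 0.70399326  0.55629201 -0.44151182]] [-0.35253352  0.27082672  0.56530098]
top [[400.65147591   0.         282.23284206]
 [  0.         400.65147591 200.15144666]
 [  0.           0.           1.        ]] [[ 0.00864925 -0.99977741  0.0192438 ]
 [-0.99316007 -0.01082974 -0.11625746]
 [ 0.11643999 -0.01810663 -0.99303267]] [-0.02823177  0.56776418  0.98992537]
{'time': 0.1, 'qpos': array([-59.40372214,  28.75038438, -24.4531035 ,  88.88578245,
        12.65038074,  65.22056669, -12.04792505]), 'joint_vel': array([ 0.11378813, -0.09528879, -0.05993677, -0.11015912, -0.03091261,
        0.04266011, -0.02130176]), 'joint_efforts': array([-1.12342517e-02, -5.70811701e+01, -5.83846673e+00, -2.81751573e+01,
        1.05292795e-02,  5.57260268e-03,  2.31697976e-05]), 'tcp_pos': array([0.17375678, 0.62568473, 0.23033776]), 'eef_rot': array([-89.9962376 ,   0.10359205,  74.48692533]), 'contact_force': array([0.42322258, 0.66956674, 0.13489644]), 'torque': array([-0.04671447,  0.04757219,  0.00937067]), 'finger_gap': 0.08543360179067427}
```

View pics/scene0.png

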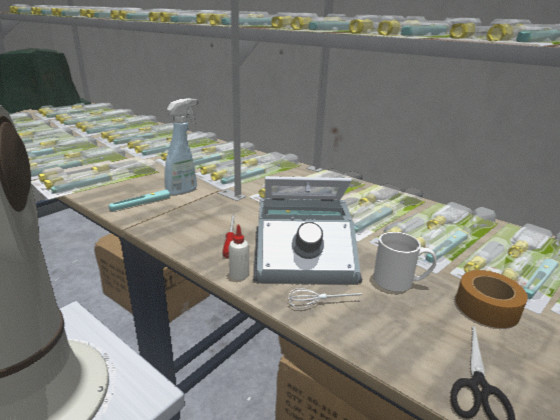

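View pics/top0.png

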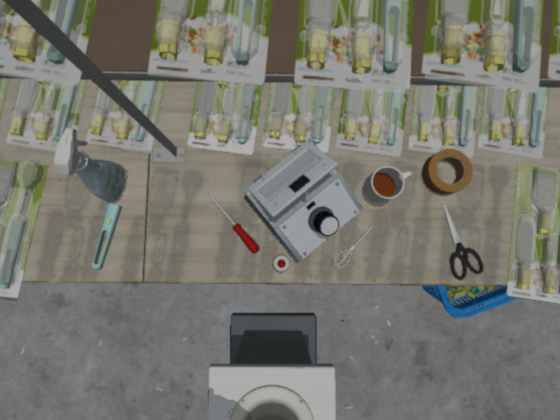

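The scene shows the fixture with its cover open. The knob is at scene (309,238) and top (326,222), with the base's front edge running from about (303,258) to (360,208) in the top view. I'll enlarge both views.

Run:
```python
import cv2,numpy as np,pickle
d=pickle.load(open("caps.pkl","rb"))
a=cv2.resize(d["top"]["img"][135:270,235:370],(0,0),fx=2.96*1.0,fy=2.96,interpolation=cv2.INTER_CUBIC)
b=cv2.resize(d["scene"]["img"][165:300,240:375],(0,0),fx=2.96,fy=2.96,interpolation=cv2.INTER_CUBIC)
cv2.imwrite("pics/zoom.png",np.hstack([a,b]))
for n,(r0,r1,c0,c1) in {"top":(200,245,305,350),"scene":(215,265,285,335)}.items():
    g=cv2.cvtColor(d[n]["img"],cv2.COLOR_BGR2GRAY)[r0:r1,c0:c1]
    m=(g<60).astype(np.uint8)
    k,l,s,ce=cv2.connectedComponentsWithStats(m)
    for i in range(1,k):
        if s[i,4]>20: print(n,s[i]+[c0,r0,0,0,0],ce[i]+[c0,r0])
```

```text
top [307 202   8   7  26] [310.5 205. ]
top [309 208  25  26 285] [318.58947368 218.41754386]
scene [297 235  24  17 129] [307.51937984 245.51162791]
```

View pics/zoom.png

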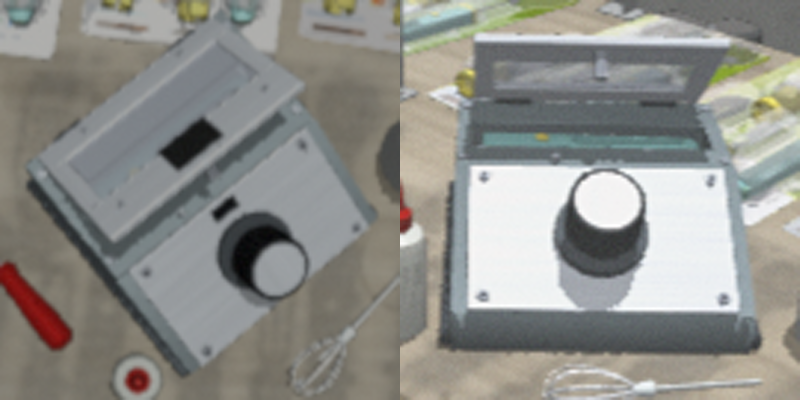

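```bash
cat > geo.py <<'E'
import cv2,numpy as np,pickle
d=pickle.load(open("caps.pkl","rb"))
P={n:c["mtx"]@np.c_[c["R"],c["t"]] for n,c in d.items()}
def px(n,u,v):
    u,v=(u+.5)/2.96-.5,(v+.5)/2.96-.5
    return np.array([u+235,v+135]) if n=="top" else np.array([u-400/2.96+240,v+165])
def tri(a,b):
    a,b=px("top",*a),px("scene",*b)
    X=cv2.triangulatePoints(P["top"],P["scene"],a.reshape(2,1),b.reshape(2,1))[:,0];X=X[:3]/X[3]
    e=[np.round((lambda q:q[:2]/q[2])(P[n]@np.r_[X,1])-p,1) for n,p in(("top",a),("scene",b))]
    return X,e
def plane(n,p,z):
    c=d[n];r=c["R"].T@np.linalg.solve(c["mtx"],np.r_[px(n,*p),1]);o=-c["R"].T@c["t"]
    return o+r*(z-o[2])/r[2]
E
python3 - <<'E'
from geo import *
np.set_printoptions(precision=4,suppress=True)
s={}
for k,a,b in(("BL",(147,272),(484,177)),("BR",(305,146),(711,181)),("FR",(356,228),(724,299)),("FL",(207,350),(483,296)),("knobtop",(279,267),(607,200)),("covL",(112,236),(476,99)),("covR",(303,86),(722,101)),
("covL2",(112,236),(476,36)),("covR2",(303,86),(729,40))):
    s[k],e=tri(a,b);print(k,s[k],e)
yv=(s["BL"]-s["BR"]+s["FL"]-s["FR"])/2;xv=(s["BL"]-s["FL"]+s["BR"]-s["FR"])/2
print(yv,xv,np.linalg.norm(yv),np.linalg.norm(xv))
print("yaw from y",np.degrees(np.arctan2(-yv[0],yv[1])),"from x",np.degrees(np.arctan2(xv[1],xv[0])),"slope",np.degrees(np.arctan2(xv[2],np.hypot(*xv[:2]))))
mid=(s["BL"]+s["BR"]+s["FL"]+s["FR"])/4;print("platemid",mid)
print("pad",plane("top",(191,143),0.1744))
# knob top consistency: height over plate
yaw=np.arctan2(-yv[0],yv[1]);c,sn=np.cos(yaw),np.sin(yaw);R=np.array([[c,-sn,0],[sn,c,0],[0,0,1]])
n=R@[-.5,0,.866];print("knob h",(s["knobtop"]-mid)@n,"rel mid in fix",R.T@(s["knobtop"]-.05*n-mid), "pad rel",R.T@(plane("top",(191,143),0.1744)-mid))
print("base corners top z0", [plane("top",p,0) for p in((188,376),)], plane("scene",(445,348),0),plane("scene",(758,348),0))
E
```

```text
BL [ 0.4972 -0.0265  0.0888] [array([-0.3,  0.3]), array([ 0.5, -0. ])]
BR [ 0.6019 -0.1555  0.0902] [array([-0.3,  0.2]), array([ 0.3, -0. ])]
FR [ 0.5396 -0.207   0.0419] [array([ 0., -0.]), array([-0.,  0.])]
FL [ 0.4346 -0.0792  0.0404] [array([-0.2,  0.2]), array([ 0.3, -0. ])]
knobtop [ 0.5014 -0.1312  0.1077] [array([-0.3,  0.2]), array([ 0.4, -0. ])]
covL [0.522  0.0024 0.1341] [array([-0.5,  0.5]), array([ 0.8, -0. ])]
covR [ 0.639  -0.1427  0.1389] [array([-1.9,  1.3]), array([ 2.4, -0.4])]
covL2 [0.5184 0.0015 0.1857] [array([-0.3,  0.2]), array([ 0.4, -0. ])]
covR2 [ 0.6319 -0.1398  0.188 ] [array([ 0.2, -0.1]), array([-0.2,  0. ])]
[-0.1049  0.1284 -0.0015] [0.0625 0.0521 0.0484] 0.16577277044534 0.09465081021288839
yaw from y 39.24223046920314 from x 39.815961515966215 slope 30.741458417927987
platemid [ 0.5183 -0.117   0.0653]
pad [ 0.5901 -0.0573  0.1744]
knob h 0.047772638059161474 rel mid in fix [ 0.0029 -0.0003 -0.0009] pad rel [0.0934 0.0008 0.1091]
base corners top z0 [array([ 0.4117, -0.066 ,  0.    ])] [ 0.4135 -0.0624  0.    ] [ 0.5591 -0.2285  0.    ]
```

```bash
cat > h.py <<'E'
import numpy as np
from scipy.spatial.transform import Rotation as Ro
from plant import *
np.set_printoptions(precision=3,suppress=True)
RF=Ro.from_euler("z",39.4,degrees=True).as_matrix()
mid=np.array([.5183,-.117,.0653])
n=RF@[-.5,0,.866]
foot=mid+RF@[.002,0,.0005]
hinge=mid+RF@[.1758,.0005,0];hinge[2]=.097
def eul(M): return Ro.from_matrix(M).as_euler("xyz",degrees=True)
def knobrot(a):  # a: degrees clockwise (seen from outside) of jaw axis from fixture y
    y=-n; x=Ro.from_rotvec(-n*np.radians(a)).apply(RF@[0,1,0])
    return eul(np.c_[x,y,np.cross(x,y)])
def pad(th):
    p=RF@[-.106*np.cos(th)+.007*np.sin(th),0,.106*np.sin(th)+.007*np.cos(th)]
    return hinge+p
E
python3 - <<'E'
from h import *
print(n,foot,pad(0),pad(.75))
for a in range(-180,180,15):
    r=[inverse_kinematics(foot+h*n,knobrot(a)) for h in(.016,.12)]
    print(a,*[None if q is None else np.round(q,0) for q in r])
for a in range(0,180,45):
    x=np.array([np.cos(np.radians(a)),np.sin(np.radians(a)),0]);y=np.array([0,0,-1.])
    print(a,inverse_kinematics(pad(0),eul(np.c_[x,y,np.cross(x,y)])))
E
```

```text
[-0.386 -0.317  0.866] [ 0.52  -0.116  0.066] [ 0.572 -0.072  0.104] [ 0.598 -0.051  0.174]
-180 [ 17.  26.  13. 126. -68.  37.  37.] [-20.  27.  67. 127. -67.  62.  39.]
-165 [-10.  34.  47. 127. -80.  53.  30.] [-17.  25.  63. 127. -65.  59.  22.]
-150 [ 17.  26.  13. 126. -68.  37.   7.] [ -9.  20.  51. 127. -61.  54.   3.]
-135 [ -4.  31.  39. 127. -77.  48.  -1.] [ -6.  19.  48. 127. -60.  52. -13.]
-120 [ 17.  26.  13. 126. -68.  37. -23.] [  1.  17.  39. 126. -57.  50. -31.]
-105 [ 17.  26.  13. 126. -68.  37. -38.] [  1.  17.  39. 126. -57.  50. -46.]
-90 [ 17.  26.  13. 126. -68.  37. -53.] [  1.  17.  39. 126. -57.  50. -61.]
-75 [ 17.  26.  13. 126. -68.  37. -68.] [  1.  17.  39. 126. -57.  50. -76.]
-60 [ 17.  26.  13. 126. -68.  37. -83.] [ -9.  20.  52. 127. -61.  54. -87.]
-45 [  6.  28.  26. 127. -73.  42. -94.] [-19.  26.  65. 127. -67.  61. -97.]
-30 [  -4.   31.   39.  127.  -77.   48. -106.] [ -19.   26.   65.  127.  -67.   61. -112.]
-15 [  -4.   31.   39.  127.  -77.   48. -121.] [ -25.   38.   78.  127.  -74.   73. -122.]
0 [  -4.   31.   39.  127.  -77.   48.
[... 447 characters left out ...]
30. -37. 125. -30.  21.  96.] [ 57.  15. -24. 125. -38.  38. 103.]
105 [ 49.  27. -24. 125. -45.  24.  94.] [ 46.  14. -12. 125. -42.  40.  92.]
120 [ 39.  26. -12. 126. -55.  28.  87.] [ 34.  14.   1. 125. -46.  42.  80.]
135 [ 28.  25.   1. 126. -62.  32.  78.] [ 23.  14.  14. 126. -50.  44.  68.]
150 [ 17.  26.  13. 126. -68.  37.  67.] [ 12.  15.  26. 126. -53.  47.  56.]
165 [ 17.  26.  13. 126. -68.  37.  52.] [-16.  24.  60. 127. -64.  58.  51.]
0 [ -3.293  28.477   9.996 106.395  -6.642  45.687  10.164]
45 [  0.726  28.263   4.856 106.249  -3.215  45.619  52.255]
90 [  5.052  28.228  -0.657 106.091   0.434  45.684  94.17 ]
135 [ 12.356  28.617  -9.971 105.823   6.608  46.115 133.992]
```

Run:
```python
from h import *
import cv2
r=knobrot(120)
movep(foot+.2*n,r);s=observe();print(s["time"],s["qpos"],s["tcp_pos"])
servo_line(foot+.09*n,max_speed=.15)
c=[capture(k)["img"] for k in("top","scene")]
cv2.imwrite("pics/pre.png",np.hstack([cv2.resize(c[0][120:285,220:385],(400,400)),cv2.resize(c[1][120:300,220:400],(400,400))]))
s=observe();print(s["time"],s["qpos"],s["contact_force"],s["torque"]@n)
```

```text
3.0917 [ 27.641   6.442  13.45  123.206 -40.393  52.726  76.182] [ 0.443 -0.178  0.239]
4.075 [ 25.698  16.926   8.541 126.151 -52.687  40.416  85.299] [-0.319 -0.646 -0.271] -0.038253522208763914
```

View pics/pre.png

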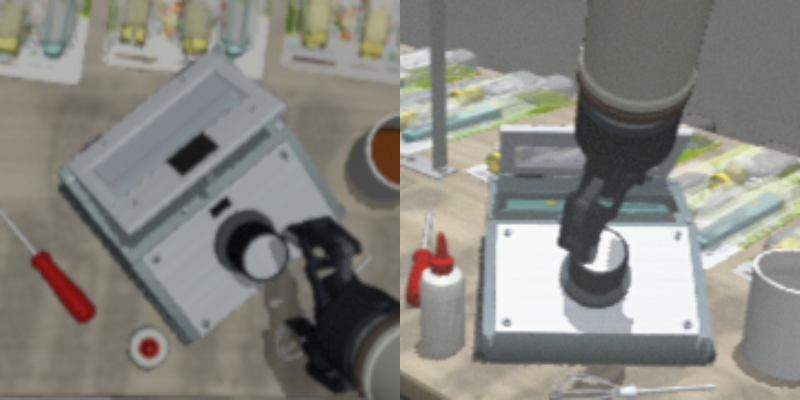

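Run:
```python
from h import *
from geo import P
s=observe();R=Ro.from_euler("xyz",s["eef_rot"],degrees=True).as_matrix()
print(R, n, s["tcp_pos"]-foot-.09*n)
for k in(0,-.043,.043):
    X=s["tcp_pos"]+R@[k,-.013 if k else 0,0]
    for nm in("top","scene"):
        q=P[nm]@np.r_[X,1];q=q[:2]/q[2]
        print(k,nm,(q-[220,120])*(400/165 if nm=="top" else 400/180)+[0 if nm=="top" else 400,0])
```

```text
[[ 0.896  0.388 -0.215]
 [ 0.089  0.316  0.944]
 [ 0.434 -0.866  0.249]] [-0.386 -0.317  0.866] [ 0.    -0.001  0.001]
0 top [283.748 269.868]
0 scene [605.51 224.4 ]
-0.043 top [291.341 316.99 ]
-0.043 scene [583.018 253.854]
0.043 top [288.897 231.509]
0.043 scene [629.791 180.859]
```

The pictures show one finger tip at scene (583,250) and the other at top (290,232), where the projection puts them. The gripper is on the knob's axis, so I'll descend and grip.

Run:
```python
from h import *
def p(l): s=observe();print(l,round(s["time"],2),s["contact_force"],s["contact_force"]@n,"tn",s["torque"]@n,s["torque"],"gap",s["finger_gap"],s["qpos"][6])
print(servo_line(foot+.017*n,max_speed=.08,stop_force=12));p("down")
print(observe()["tcp_pos"]-foot-.017*n)
gripper_to(0.0,f_grip=40);p("grip")
# timing test: one 3 deg step
servo_line(foot+.017*n,max_speed=.05,rot=knobrot(123));p("3deg")
```

```text
False
down 5.13 [-0.072 -0.795 -0.444] -0.10429999827470583 tn -0.023260164274767757 [-0.3    0.383 -0.02 ] gap 0.08511925648431716 93.61552570921754
[ 0. -0.  0.]
grip 5.54 [-5.205 -1.701  5.334] 7.170356152800019 tn 0.10288635691942578 [-0.328  0.899  0.302] gap 0.05134022493249555 93.63178250364058
3deg 5.79 [-4.261 -0.744  5.727] 6.84223980537107 tn 0.10132356592928324 [-0.261  0.512  0.188] gap 0.0512222145448278 90.79296878014776
```

Run:
```python
from h import *
a=123;mn=0;L=[]
while a<123+145:
    a+=2.5 if mn>-.03 else 1.5
    servo_line(foot+.017*n,max_speed=.05,rot=knobrot(a))
    s=observe();t=s["torque"]@n;mn=min(mn,t);L.append((a,round(t,3),round(np.linalg.norm(s["contact_force"]),1)))
    if (mn<-.12 and t>.15) or abs(t)>.9 or L[-1][2]>30: break
print(L);print(s["time"],s["qpos"],s["finger_gap"])
```

```text
[(125.5, np.float64(-0.101), np.float64(8.8)), (127.0, np.float64(0.005), np.float64(7.9)), (128.5, np.float64(0.223), np.float64(7.0)), (130.0, np.float64(-0.028), np.float64(9.6)), (131.5, np.float64(-0.15), np.float64(9.0)), (133.0, np.float64(0.134), np.float64(8.3)), (134.5, np.float64(-0.006), np.float64(9.1)), (136.0, np.float64(-0.19), np.float64(10.3)), (137.5, np.float64(-0.104), np.float64(9.1)), (139.0, np.float64(0.086), np.float64(8.3)), (140.5, np.float64(0.111), np.float64(7.7)), (142.0, np.float64(-0.148), np.float64(10.0)), (143.5, np.float64(-0.239), np.float64(9.7)), (145.0, np.float64(-0.006), np.float64(7.8)), (146.5, np.float64(0.234), np.float64(7.1))]
9.5417 [ 22.051  25.253   7.811 126.364 -64.946  34.575  68.634] 0.05120100650725587
```

```bash
cat >> h.py <<'E'
def sense(k=5,dt=.04):
    T=[]
    for _ in range(k): dwell(dt);T.append(observe()["torque"]@n)
    return np.array(T)
def turn(a,v=.05): servo_line(foot+.017*n,max_speed=v,rot=knobrot(a))
E
python3 - <<'E'
from h import *
turn(152);print(observe()["time"],sense(8))
a=152
for _ in range(6):
    a+=3;turn(a);T=sense(6);s=observe();print(a,round(s["time"],2),T,T.mean(),s["contact_force"])
E
```

```text
9.7917 [-0.13  -0.131 -0.061  0.012  0.046  0.023  0.095  0.149]
155 10.62 [0.157 0.139 0.176 0.12  0.197 0.268] 0.17619596569383403 [-5.043 -3.675  6.172]
158 11.12 [0.114 0.102 0.111 0.193 0.113 0.155] 0.1314800838067003 [-5.075 -2.583  6.225]
161 11.62 [-0.137 -0.122 -0.029 -0.145 -0.119 -0.113] -0.1108560132239459 [-5.866  0.026  6.873]
164 12.12 [-0.214 -0.198 -0.233 -0.168 -0.198 -0.208] -0.203063960223382 [-9.622  0.01   6.329]
167 12.62 [0.249 0.279 0.217 0.24  0.27  0.266] 0.2535899239971144 [-5.055 -1.954  5.124]
170 13.12 [-0.304 -0.268 -0.28  -0.273 -0.306 -0.235] -0.27777462164528405 [-8.847 -0.025  6.32 ]
```

```bash
cat >> h.py <<'E'
def ang():  # tool angle a (deg clockwise), tilt from axis
    R=Ro.from_euler("xyz",observe()["eef_rot"],degrees=True).as_matrix()
    ey=RF@[0,1,0];ez=np.cross(-n,ey)
    return np.degrees(np.arctan2(R[:,0]@ez,R[:,0]@ey))%360
def j7step(q0,j7,k=3,dt=.03):
    q=np.array(q0,float);q[6]=j7;move_joints(q)
    S=[]
    for _ in range(k): dwell(dt);S.append(observe())
    m=lambda f:np.mean([f(s) for s in S],0)
    return dict(t=S[-1]["time"],a=ang(),tn=m(lambda s:s["torque"]@n),e7=m(lambda s:s["joint_efforts"][6]),q7=m(lambda s:s["qpos"][6]),F=m(lambda s:s["contact_force"]),M=m(lambda s:s["torque"]))
E
python3 - <<'E'
from h import *
s=observe();q0=s["qpos"].copy();print(q0,ang(),s["joint_efforts"][4:])
import pickle
pickle.dump(q0,open("q0.pkl","wb"))
j=q0[6]
for _ in range(6):
    j-=3;r=j7step(q0,j);print({k:np.round(v,3) for k,v in r.items()},"err",round(r["q7"]-j,2))
E
```

```text
[ 18.992  25.465  11.388 126.478 -66.481  35.858  46.312] 170.0471970515279 [-2.072  1.227 -0.023]
{'t': np.float64(13.475), 'a': np.float64(172.983), 'tn': np.float64(-0.065), 'e7': np.float64(-0.032), 'q7': np.float64(43.378), 'F': array([-0.611,  0.844, -0.477]), 'M': array([-0.433,  0.566, -0.06 ])} err 0.07
{'t': np.float64(13.825), 'a': np.float64(175.964), 'tn': np.float64(0.049), 'e7': np.float64(-0.032), 'q7': np.float64(40.408), 'F': array([-1.386,  0.12 ,  1.472]), 'M': array([-0.616,  0.485, -0.041])} err 0.1
{'t': np.float64(14.175), 'a': np.float64(178.959), 'tn': np.float64(0.08), 'e7': np.float64(-0.027), 'q7': np.float64(37.414), 'F': array([-2.514, -0.317,  2.391]), 'M': array([-0.619,  0.549,  0.018])} err 0.1
{'t': np.float64(14.525), 'a': np.float64(181.96), 'tn': np.float64(0.049), 'e7': np.float64(-0.048), 'q7': np.float64(34.418), 'F': array([-3.96 ,  0.499,  3.7  ]), 'M': array([-0.423,  0.802,  0.161])} err 0.11
{'t': np.float64(14.875), 'a': np.float64(184.956), 'tn': np.float64(0.065), 'e7': np.float64(-0.045), 'q7': np.float64(31.418), 'F': array([-5.319,  0.145,  4.415]), 'M': array([-0.371,  0.865,  0.226])} err 0.11
{'t': np.float64(15.225), 'a': np.float64(187.978), 'tn': np.float64(-0.047), 'e7': np.float64(0.007), 'q7': np.float64(28.386), 'F': array([-5.046,  1.082,  5.114]), 'M': array([-0.322,  0.951,  0.151])} err 0.07
```

Run:
```python
from h import *
import pickle
q0=pickle.load(open("q0.pkl","rb"));j=q0[6]-18;mn=0
while j>q0[6]-120:
    j-=2 if mn>-.2 else 1
    r=j7step(q0,j);mn=min(mn,r["tn"])
    print(round(r["t"],2),round(r["a"],1),round(r["tn"],3),round(r["e7"],3),round(r["q7"]-j,2),r["F"])
    if (mn<-.2 and r["tn"]>.1) or np.linalg.norm(r["F"])>30 or r["tn"]>.35: break
```

```text
15.57 190.0 -0.062 -0.008 0.08 [-4.823  1.334  5.263]
15.93 192.0 -0.055 0.009 0.07 [-4.89   0.902  5.171]
16.27 194.0 0.016 0.01 0.07 [-4.779 -0.073  5.162]
16.62 196.0 0.001 -0.026 0.07 [-5.143  0.222  3.956]
16.98 198.0 -0.174 0.107 0.04 [-4.838  0.64   1.17 ]
17.32 200.0 -0.2 0.21 0.01 [-5.271  0.672  3.016]
17.68 202.1 -0.298 0.283 0.01 [-4.837  0.698  3.646]
18.02 203.1 -0.356 0.344 0.0 [-5.112  1.049  3.718]
18.38 204.1 -0.419 0.424 -0.0 [-4.961  0.468  4.016]
18.73 205.1 -0.519 0.513 -0.01 [-4.614  1.048  3.994]
19.07 206.1 -0.541 0.531 -0.01 [-5.142  1.838  4.23 ]
19.43 207.1 -0.482 0.457 -0.01 [-5.553  1.36   2.594]
19.77 208.0 -0.262 0.256 0.0 [-5.031  0.557  2.588]
20.12 209.0 -0.237 0.249 0.01 [-5.287  0.683  2.55 ]
20.48 210.0 -0.17 0.135 0.02 [-5.408  0.823  2.18 ]
20.82 211.0 0.039 -0.053 0.04 [-5.59   1.169  2.317]
21.18 211.9 0.253 -0.26 0.05 [-4.98   0.212  2.715]
```

The feel is clear: torque falls to −0.54 N m, then reverses to +0.25. The knob is in the notch, so I'll release and retract.

Run:
```python
from h import *
import cv2
q=observe()["qpos"].copy();q[6]+=1;move_joints(q);print("tn",sense(3),ang())
gripper_to(0.085);dwell(.2);s=observe();print(s["contact_force"],s["torque"]@n,s["finger_gap"])
p=s["tcp_pos"]
servo_line(p+.16*n,max_speed=.15);s=observe();print(s["time"],s["tcp_pos"],s["qpos"],s["contact_force"])
c=[capture(k)["img"] for k in("top","scene")]
cv2.imwrite("pics/post.png",np.hstack([cv2.resize(c[0][120:285,220:385],(400,400)),cv2.resize(c[1][120:300,220:400],(400,400))]))
x=RF@[0,1,0];y=np.array([0,0,-1.])
for k in(1,-1): 
    r=eul(np.c_[k*x,y,np.cross(k*x,y)]);print(k,r,inverse_kinematics(pad(.75)+[0,0,.06],r))
```

```text
tn [0.23  0.186 0.167] 210.88514149415278
[ 0.186 -0.012 -0.371] 0.02166258901160458 0.08517569103178614
23.4 [ 0.45  -0.171  0.218] [ 19.328   8.585  21.215 124.48  -43.789  50.922 -11.892] [-0.768  0.142  0.634]
1 [-90.    0.  129.4] [ 51.214  42.735 -74.522  95.287  42.461  75.64   98.485]
-1 [-90.    0.  -50.6] [ -6.392  21.629  11.215  97.231  -4.675  61.597 -44.321]
```

View pics/post.png

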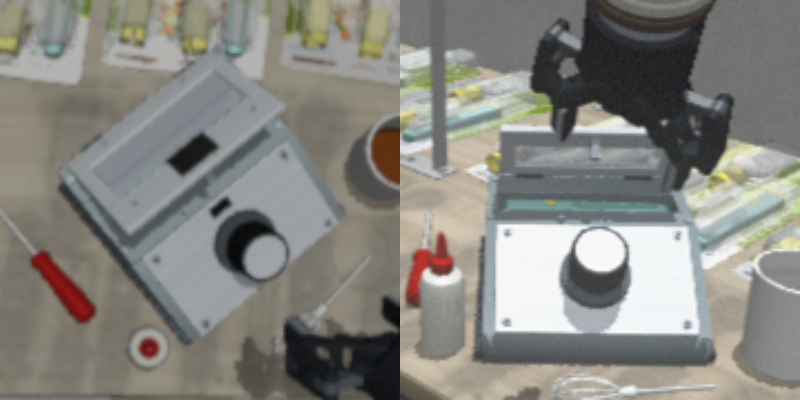

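The picture shows the knob free of the gripper, with the cover still open and the bystanders in place. Next is pressing the cover along its arc.

Run:
```python
from h import *
x=-(RF@[0,1,0]);y=np.array([0,0,-1.]);r=eul(np.c_[x,y,np.cross(x,y)])
gripper_to(0.0,f_grip=40)
movep(pad(.75)+[0,0,.07],r);F0=observe()["contact_force"];print(observe()["time"],F0)
hit=servo_line(pad(.7),max_speed=.06,stop_force=6);s=observe();print("touch",hit,s["tcp_pos"],pad(.75))
for th in [.65,.57,.49,.41,.33,.26,.2,.15,.12,.09,.07,.05,.035,.02,.01,0,-.01,-.02]:
    hit=servo_line(pad(th),max_speed=.04,stop_force=20)
    s=observe();F=s["contact_force"]-F0;print(th,hit,round(s["time"],2),round(s["tcp_pos"][2],4),F)
    if hit or np.linalg.norm(F)>25: break
```

```text
25.0917 [-0.315 -1.06  -0.816]
touch False [ 0.595 -0.053  0.171] [ 0.598 -0.051  0.174]
0.65 False 26.76 0.1666 [0.135 1.075 0.923]
0.57 False 27.12 0.1598 [0.442 0.475 2.34 ]
0.49 False 27.48 0.1527 [-0.273  1.007  2.882]
0.41 False 27.83 0.1453 [-0.117  1.312  2.48 ]
0.33 False 28.19 0.1376 [0.073 1.577 2.028]
0.26 False 28.52 0.1307 [-0.498  1.08   1.777]
0.2 False 28.83 0.1246 [-1.056  1.122  2.743]
0.15 False 29.12 0.1195 [0.741 0.865 2.38 ]
0.12 False 29.37 0.1165 [-0.845  1.319  1.285]
0.09 False 29.62 0.1133 [0.731 1.025 2.774]
0.07 False 29.87 0.1113 [0.81  1.016 2.745]
0.05 False 30.12 0.109 [1.11  1.507 0.491]
0.035 False 30.37 0.1074 [0.268 1.88  0.491]
0.02 False 30.62 0.1059 [0.409 1.063 1.754]
0.01 False 30.87 0.105 [-0.426  1.867  1.376]
0 False 31.12 0.1041 [1.562 0.883 2.325]
-0.01 False 31.37 0.1036 [-0.516  1.682  6.3  ]
-0.02 False 31.62 0.1033 [-2.946  1.556 11.113]
```

Run:
```python
from h import *
import cv2
p=observe()["tcp_pos"]
servo_line(p+[0,0,.02],max_speed=.03);s=observe();print(s["contact_force"])
servo_line(p+[0,0,.16],max_speed=.15)
servo_line([.45,.25,.28],max_speed=.2)
dwell(1);s=observe();print(s["time"],s["contact_force"],s["tcp_pos"])
c=[capture(k)["img"] for k in("top","scene")]
cv2.imwrite("pics/end.png",np.hstack([cv2.resize(c[0][120:285,200:420],(400,300)),cv2.resize(c[1][150:330,210:450],(400,300))]))
```

```text
[-0.272 -0.636  0.071]
36.4417 [0.09  0.579 0.596] [0.45 0.25 0.28]
```

View pics/end.png

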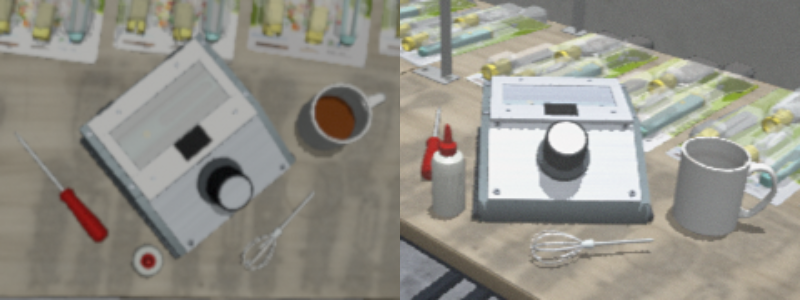

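The picture shows the cover shut flat, with its pad at (192,142) in the left half and (560,108) in the right. The bystanders are all standing or lying where they were, and the arm is clear.

```bash
python3 -c "
from plant import *
print(job_done())"
```

```text
the job is handed in; nothing more can be done
None
```

The handle is locked in: the knob is in its notch and the cover snapped shut and stayed shut. I handed the job in just after 36.4 s on the robot's clock, against the 72 s limit.

- **Knob:** I turned it clockwise about 91° from the gripping position. The torque fell to −0.54 N m and then reversed to +0.25 N m, which is the notch. I backed the tool off 1° and released it there, so the knob could centre itself.
- **Cover:** I pressed it along its arc with about 3 N or less. The force dropped as the detent snapped in, then rose to about 11 N at the shut stop with the tip at 103 mm (104 mm expected for shut).
- **Last checks:** More than a second after I let go, the picture showed the cover flat. The mug, glue bottle, screwdriver and whisk head looked undisturbed, and the arm was clear with no contact force. I judged the bystanders by eye only, and I did not look at the handle separately under the cover.

**One disagreement:** My first torque readings, taken while turning with straight-line moves, scattered by about ±0.25 N m and gave a false notch signal at about 146.5° tool angle (26° into the turn). I ignored it, because the notch cannot lie before 50°. Turning the last joint alone gave clean readings, and I used those.

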